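# Stack the wrapped presents by ribbon colour in the class trays

### The job

Sort the wrapped presents for the two families: the red-ribbon ones go in the red tray and the blue-ribbon ones in the blue tray. In each tray lay the large present flat in the middle with its long sides along the tray's long sides, and set the small one of the same colour flat, centred and lined up the same way on top of it; keep the presents upright throughout. Leave the green-ribbon present and the plain box where they are.

Things in the scene. Friction and masses are not known exactly. Their poses are not given: they have to be found in the camera images.
- red_tray_floor (a point): The red tray: a shallow open red plastic tray fixed to the table, outside 132 mm long (x axis) by 106 mm wide (y axis), inside 124 by 98 mm, rim 12 mm above the table, floor 4 mm thick. The point is the middle of the floor's upper face, 4 mm above the table.
- red_large_centre (a point): The large present with red ribbon: a loose rigid box in brown wrapping paper with a flat red ribbon cross and bow (2 mm high), 90 mm long (its x axis), 56 mm wide (y), 34 mm high, about 0.22 kg. Its point is the centre of the box, half-way up (17 mm above its underside); z is up.
- red_small_centre (a point): The small present with red ribbon: a loose rigid box like the large one, 60 mm long (its x axis), 40 mm wide (y), 34 mm high, about 0.1 kg. Its point is the centre of the box, half-way up (17 mm above its underside); z is up.
- blue_tray_floor (a point): The blue tray: a shallow open blue plastic tray fixed to the table, outside 132 mm long (x axis) by 106 mm wide (y axis), inside 124 by 98 mm, rim 12 mm above the table, floor 4 mm thick. The point is the middle of the floor's upper face, 4 mm above the table.
- blue_large_centre (a point): The large present with blue ribbon: a loose rigid box in brown wrapping paper with a flat blue ribbon cross and bow (2 mm high), 90 mm long (its x axis), 56 mm wide (y), 34 mm high, about 0.22 kg. Its point is the centre of the box, half-way up (17 mm above its underside); z is up.
- blue_small_centre (a point): The small present with blue ribbon: a loose rigid box like the large one, 60 mm long (its x axis), 40 mm wide (y), 34 mm high, about 0.1 kg. Its point is the centre of the box, half-way up (17 mm above its underside); z is up.
- green_small_centre (a point): A small present with green ribbon, loose, not to be moved: 60 mm long (its x axis), 40 mm wide (y), 34 mm high. Its point is the centre of the box, half-way up (17 mm above its underside); z is up.
- plain_box_centre (a point): A plain brown box without ribbon, loose, not to be moved: 90 mm long (its x axis), 56 mm wide (y), 34 mm high. Its point is the centre of the box, half-way up (17 mm above its underside); z is up.
Things that resemble listed ones, but are neither listed nor needed, are in the scene too. Leave any turquoise look-alike of the part that bears red_small_centre alone. Leave any purple look-alike of the part that bears red_large_centre alone.

How it is judged:
At the end, for the whole second after the job is handed in: Each large present flat in the tray of its colour and each small one flat on it, released and at rest, each within 15 mm of the middle and 15 degrees of the long axis of what it lies on; the green-ribbon present and plain box within 20 mm of their starts (horizontal distance between red_large_centre and red_tray_floor below 0.015 m and z of red_large_centre in the frame of red_tray_floor between 0.013 and 0.021 m and angle between the x axis of red_large_centre and the x axis of red_tray_floor, either way round below 0.26 rad and angle between each of red_large_centre, red_small_centre, blue_large_centre, blue_small_centre's own z axis and vertical below 0.1 rad and linear speed of each of red_large, red_small, blue_large, blue_small below 0.02 m/s and angular speed of each of red_large, red_small, blue_large, blue_small below 0.2 rad/s and horizontal distance between red_small_centre and red_large_centre below 0.015 m and z of red_small_centre in the frame of red_large_centre between 0.03 and 0.038 m and angle between the x axis of red_small_centre and the x axis of red_large_centre, either way round below 0.26 rad and horizontal distance between blue_large_centre and blue_tray_floor below 0.015 m and z of blue_large_centre in the frame of blue_tray_floor between 0.013 and 0.021 m and angle between the x axis of blue_large_centre and the x axis of blue_tray_floor, either way round below 0.26 rad and horizontal distance between blue_small_centre and blue_large_centre below 0.015 m and z of blue_small_centre in the frame of blue_large_centre between 0.03 and 0.038 m and angle between the x axis of blue_small_centre and the x axis of blue_large_centre, either way round below 0.26 rad and distance of each of green_small_centre, plain_box_centre from where it was at the start of the episode below 0.02 m); the robot touches nothing.
It fails at once if the green-ribbon present is shifted by more than 20 mm or tipped (distance of green_small_centre from where it was at the start of the episode above 0.02 m or angle between green_small_centre's own z axis and vertical above 0.5 rad).
It fails at once if the plain box is shifted by more than 20 mm or tipped (distance of plain_box_centre from where it was at the start of the episode above 0.02 m or angle between plain_box_centre's own z axis and vertical above 0.5 rad).
It fails at once if a red- or blue-ribbon present is tipped by more than 45 degrees (angle between any of red_large_centre, red_small_centre, blue_large_centre, blue_small_centre's own z axis and vertical above 0.785 rad).
It also fails if it takes over 125 s, if anything falls off the work surface, if the arm or the gripper's body presses on something with over 40 N, if the wrist force passes 120 N, or if a joint passes its speed limit or range.

### The arm

A 7-joint arm with a two-finger parallel gripper is mounted at the origin on the work surface. World frame = base frame: x ahead of the robot, y to its left, z up, the work surface at z = 0. Lengths are in m, angles in rad, forces in N, time in s.
With the tool pointing down it reaches from about 0.425 to 0.925 m from the base axis. Payload 6.8 kg.
Tool frame: the origin (TCP) lies on the mounting face of the last link; the fingertips stand 173 mm ahead of it and the grasp point (between the pads) lies 155 mm ahead of it; z points along the fingers, y is the line along which they close (so a half turn about z gives the same grasp; the last joint's range is limited). The gripper opens to 85 mm and grips with 20 to 120 N. Pads are 22 mm wide; open, the fingers measure 114 mm over their backs; the gripper's body (76 mm by 85 mm) begins 54 mm behind the grasp point. The pads swing forward as they close: fully open they stand 13 mm farther back than shut.
Start: joints at [1.016, 0.477, 0.022, 1.555, -0.011, 1.109, -0.083], TCP at [0.292, -0.609, 0.405] pointing down, gripper open.
Joint ranges: [-2.96, 2.96], [-0.34, 2.1], [-1.41, 1.46], [0.24, 2.44], [-1.37, 4.51], [0.17, 1.92], [-2.96, 2.96]. Speed limits (rad/s): [2.39, 2.39, 3.14, 3.14, 3.14, 3.14, 3.14].

### API

Orientations are given as a rotation vector (axis times angle).
In Python, from bench import r gives the robot as it stands.
- The arm moves only by the tool carry_out, never from a script. Its argument "moves" is a list of rows, each a list of 5 numbers: the shift along the tool's x, y, z in m, then the turn about the tool's z in rad, then the finger opening in m, from 0 to 0.0854. In form: [[dx, dy, dz, roll, claw], ...]. A call has exactly 8 rows; each row is the pose to reach, as a shift and turn from the pose commanded when the call began, along the tool's axes at that moment; what a row does not reach only later rows make up. A row lasts 1/10 s, in which the tool goes at most 50 mm and 8.59 degrees, less where a joint would pass 70% of its speed; a pose out of reach is approached as far as the arm can. A call with a gripper value outside its range is refused whole. The fingers move at their own pace and stop on an object; "force" is the grip in N (left out, the last holds). Time passes only in rows, so rows that repeat a pose let the fingers close, or fill a call up. It gives the time, the measured TCP pose, the force, the opening and the grip force at its end, in the units of the state.
- r.get_obs(): the state, without advancing time (a new reading comes with each control period).
- r.grab_frame(name): name is "scene" or "top"; returns the picture (480x640x3 uint8, red, green, blue); there is no depth.
- r.calibration(name): a dict with "fx", "fy", "cx", "cy" (pixels), "k1" (the pictures are not rectified: a ray, as slopes to the right and down, at radius r is drawn at 1 + k1 r^2 times it, then the intrinsics apply), "rvec" (rotation vector, rad) and "tvec" (3), from world to camera coordinates, as OpenCV has them. Camera axes: x right, y down, z forward; pixel columns grow to the right and rows downward; lengths in m; the calibration is good to about 2 mm. A picture is of the moment at which its call begins. calibration takes no time and is no camera call.
- r.hand_in(): hands the job in; it is judged then, once.
The state is a dict: "clock": time; "joints": joint angles; "qvel": joint speeds; "tau": joint torques, N m; "tcp_pos": TCP position; "orientation": TCP orientation; "contact_force": force on the tool from outside, world axes, zero at the start; "moment": the same for the moment, N m; "grip_width": finger opening in m; "gripper_force": force on a finger pad.
Only numpy, scipy, OpenCV 4.12 (cv2) and the standard library are available. Lean on these libraries where they do the work, as an engineer would, in place of code of your own. Each camera call takes 0.05 s, during which the arm holds its last target. There are 200 camera calls.

## Working session

There is one attempt and no reset: what is moved stays moved. The work goes in short steps, Python scripts to look and compute and a tool call to move; the robot and the scene stay as the last step left them, time stands still between calls to the robot, and variables do not carry over. Pictures are saved under pics/ and viewed, at most 14 in all, crops included, and the job is handed in when it is done.

Besides the shell and the picture viewer there is one more tool, called after ">>>" as name(argument=value, ...), one argument or row to a line, values as JSON. carry_out: Moves the arm, as the interface text tells. Its arguments: {"type":"object","properties":{"moves":{"type":"array","items":{"type":"array","items":{"type":"number"}}},"force":{"type":"number"}},"required":["moves"]}

```bash
mkdir -p pics; ls; python3 - <<'E'
from bench import r
import cv2
for n in("top","scene"):
    cv2.imwrite(f"pics/{n}0.png",r.grab_frame(n)[:,:,::-1]); print(n,r.calibration(n))
print(r.get_obs())
E
```

```text
pics
top {'fx': 560.6013272888168, 'fy': 560.6013272888168, 'cx': 318.7476028331426, 'cy': 240.9803654604631, 'k1': -0.1251492548109811, 'rvec': array([ 2.14433765, -2.20137479,  0.10060875]), 'tvec': array([0.00757363, 0.51136615, 1.37394434])}
scene {'fx': 620.5651895652769, 'fy': 620.5651895652769, 'cx': 324.96730314584613, 'cy': 239.01256589714058, 'k1': -0.060646969903589004, 'rvec': array([ 1.72650279,  1.904093  , -0.73486647]), 'tvec': array([ 0.06561343, -0.35910249,  2.04246949])}
{'clock': 0.1, 'joints': array([ 1.0159204 ,  0.47772304,  0.02233662,  1.55634854, -0.01150692,
        1.10928122, -0.08311805]), 'qvel': array([ 0.00086863, -0.00032635, -0.00032913, -0.00271349,  0.00127995,
        0.00082103, -0.00054176]), 'tau': array([ 3.01744672e-03, -5.97762966e+01,  1.61294080e+00, -2.81959516e+01,
        1.27173439e-02,  4.97447400e-03, -2.68329188e-05]), 'tcp_pos': array([ 0.29154753, -0.60851789,  0.40382053]), 'orientation': array([-3.06200549e+00, -6.95631829e-01,  7.34401051e-04]), 'contact_force': array([-0.23306673, -0.12034276,  0.18340414]), 'moment': array([-0.01076524, -0.02889598,  0.00324263]), 'gripper_force': 0.0, 'grip_width': 0.08523438063425956}
```

View pics/top0.png

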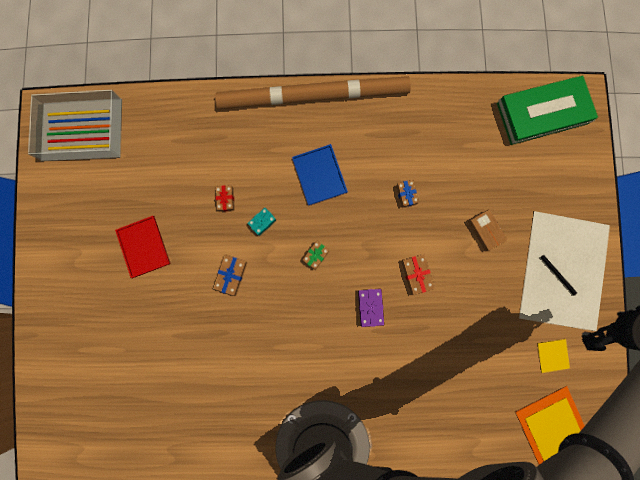

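View pics/scene0.png

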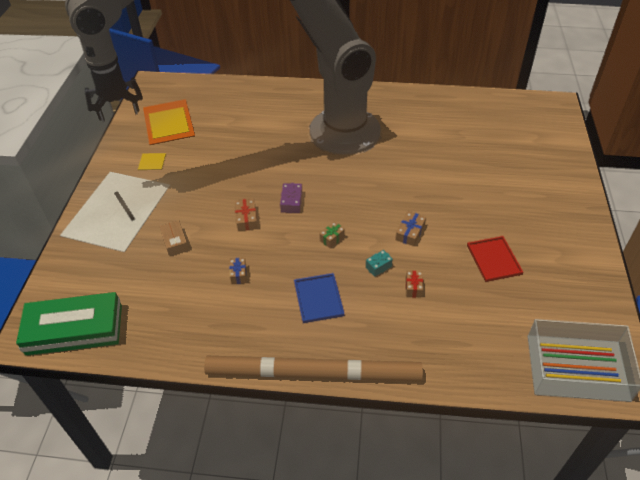

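Candidates in the top view: red large (417,274), with purple look-alike at (371,308). Red small (225,198), with turquoise look-alike at (262,222). Blue large (230,275), blue small (407,193), green (316,255), plain (486,231). Trays: red (143,247), blue (320,174). I choose by ribbon colour plus brown paper, and will check in one crop sheet.

```bash
cat > h.py <<'E'
import numpy as np, cv2
from bench import r
from scipy.spatial.transform import Rotation as R
def ray(n,uv):
    c=r.calibration(n); p=(np.atleast_2d(uv)-[c['cx'],c['cy']])/[c['fx'],c['fy']]
    q=p.copy()
    for _ in range(20): q=p/(1+c['k1']*(q**2).sum(1,keepdims=True))
    M=cv2.Rodrigues(c['rvec'])[0]; return -M.T@c['tvec'],np.c_[q,np.ones(len(q))]@M
def onplane(n,uv,z):
    o,d=ray(n,uv); return o+d*((z-o[2])/d[:,2:])
def mask(im,col):
    f=im.astype(int); a,g,b=f[...,0],f[...,1],f[...,2]
    if col=='red': m=(a>110)&(a>2.6*g)&(a>2.6*b)
    else: m=(b>80)&(b>1.5*a)&(b>1.25*g)
    return m
def blobs(im,col,roi,n,z,size=0):
    """roi u0,v0,u1,v1 -> centre xy on plane z, principal-axis angle, pixel count"""
    m=np.zeros(im.shape[:2],bool); u0,v0,u1,v1=roi
    m[v0:v1,u0:u1]=mask(im,col)[v0:v1,u0:u1]
    k,l,st,_=cv2.connectedComponentsWithStats(m.astype(np.uint8))
    vu=np.argwhere(m & np.isin(l,[i for i in range(1,k) if st[i,4]>=4]))
    P=onplane(n,vu[:,::-1].astype(float),z)[:,:2]
    c=P.mean(0); w,V=np.linalg.eigh(np.cov((P-c).T)); a=np.arctan2(*V[::-1,1])
    rc=cv2.minAreaRect((P*1000).astype(np.float32))
    return c,(a%np.pi),np.sqrt(w)*1000,len(P),rc
E
cat > m.py <<'E'
from h import *
import sys
items=dict(RT=('red',(105,205,180,290),.012),BT=('blue',(280,135,360,215),.012),RL=('red',(395,245,440,302),.035),RS=('red',(205,175,243,220),.035),BL=('blue',(205,248,255,303),.035),BS=('blue',(390,172,425,215),.035))
if __name__=='__main__':
    im=r.grab_frame('top')
    for k,(c,roi,z) in items.items():
        x=blobs(im,c,roi,'top',z); print(k,x[0].round(4),round(x[1],3),x[2].round(1),x[3],np.round(x[4][0],0),np.round(x[4][1],0),round(x[4][2],1))
    for k,uv in dict(G=(316,255),P=(486,231),PU=(371,308),TQ=(262,222)).items(): print(k,onplane('top',np.array([uv],float),.034).round(3))
    tiles=[]
    for u,v in [(417,274),(225,198),(230,275),(407,193),(316,255),(486,231)]:
        tiles.append(cv2.resize(im[v-24:v+24,u-24:u+24],(260,260),interpolation=cv2.INTER_NEAREST))
    cv2.imwrite('pics/sheet0.png',np.vstack([np.hstack(tiles[:3]),np.hstack(tiles[3:])])[:,:,::-1])
    print(R.from_rotvec(r.get_obs()['orientation']).as_matrix().round(3))
E
python3 m.py
```

```text
RT [0.5104 0.4449] 0.35 [30.6 37.9] 2076 [511. 445.] [133. 108.] 18.7
BT [ 0.6825 -0.0111] 0.294 [30.3 37.9] 2059 [683. -12.] [132. 106.] 17.3
RL [ 0.4218 -0.2501] 0.252 [10.3 20.7] 257 [ 422. -250.] [49. 83.] 75.8
RS [0.6268 0.2297] 0.022 [ 8.7 13.8] 178 [627. 229.] [54. 39.] 37.5
BL [0.4324 0.2186] 2.788 [10.8 20.1] 231 [433. 218.] [80. 51.] 11.1
BS [ 0.6266 -0.2319] 0.208 [ 8.  14.1] 165 [ 626. -231.] [53. 36.] 42.9
G [[0.476 0.002 0.034]]
P [[ 0.525 -0.426  0.034]]
PU [[ 0.342 -0.13   0.034]]
TQ [[0.562 0.134 0.034]]
[[ 0.902  0.432 -0.001]
 [ 0.432 -0.902  0.001]
 [-0.    -0.001 -1.   ]]
```

View pics/sheet0.png

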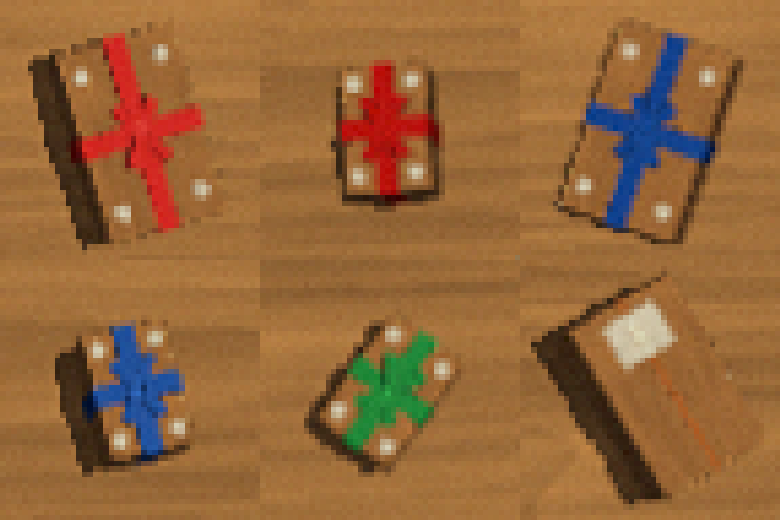

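The sheet confirms the choices: RL, RS, BL and BS are brown boxes with the right ribbon colours, and green and plain are recognised. Next is a small helper for moves in tool axes.

```bash
cat > go.py <<'E'
# usage: go.py x y z yaw -> shift in tool axes, roll
from h import *; import sys
def go(x,y,z,yaw):
    s=r.get_obs(); M=R.from_rotvec(s['orientation']).as_matrix()
    y0=np.arctan2(M[1,0],M[0,0]); d=M.T@(np.array([x,y,z])-s['tcp_pos'])
    roll=(y0-yaw+np.pi/2)%np.pi-np.pi/2
    print(d.round(4),'roll',round(roll,3),'| yaw now',round(y0,3),'pos',s['tcp_pos'].round(4),'w',round(s['grip_width'],4),'F',s['contact_force'].round(1),'t',s['clock'],'j1,j7',s['joints'][[0,6]].round(2))
if __name__=='__main__': go(*map(float,sys.argv[1:]))
E
python3 go.py .4218 -.2501 .26 .252
```

```text
[ 0.2723 -0.2668  0.1443] roll 0.195 | yaw now 0.447 pos [ 0.2916 -0.6085  0.404 ] w 0.0853 F [-0.7  0.3  0.1] t 0.15 j1,j7 [ 1.02 -0.08]
```

>>> carry_out(
  moves=[
    [0.03,-0.03,0.016,0.02,0.085],
    [0.064,-0.063,0.034,0.05,0.085],
    [0.098,-0.096,0.052,0.08,0.085],
    [0.132,-0.13,0.07,0.1,0.085],
    [0.166,-0.163,0.088,0.13,0.085],
    [0.2,-0.196,0.106,0.15,0.085],
    [0.234,-0.23,0.124,0.175,0.085],
    [0.26,-0.255,0.138,0.195,0.085],
  ],
  force=60,
)

```text
clock: 0.95
tcp_pos: [0.4162, -0.2641, 0.266]
orientation: [-3.116, -0.394, 0.0]
contact_force: [0.6, -0.5, 0.0]
grip_width: 0.0853
gripper_force: 0.0
```

```bash
python3 go.py .4218 -.2501 .18 .252
```

```text
[ 0.0089 -0.0121  0.086 ] roll -0.0 | yaw now 0.252 pos [ 0.4162 -0.2641  0.266 ] w 0.0853 F [ 0.6 -0.5  0. ] t 0.95 j1,j7 [ 0.49 -0.91]
```

>>> carry_out(
  moves=[
    [0.009,-0.012,0.02,0,0.085],
    [0.009,-0.012,0.05,0,0.085],
    [0.009,-0.012,0.07,0,0.085],
    [0.009,-0.012,0.086,0,0.085],
    [0.009,-0.012,0.086,0,0.085],
    [0.009,-0.012,0.086,0,0.06],
    [0.009,-0.012,0.086,0,0.04],
    [0.009,-0.012,0.086,0,0.04],
  ],
)

```text
clock: 1.75
tcp_pos: [0.422, -0.2527, 0.1819]
orientation: [3.116, 0.394, 0.002]
contact_force: [-0.5, 1.2, 5.1]
grip_width: 0.0549
gripper_force: 64.0
```

```bash
python3 go.py .511 .445 .30 .34
```

```text
[ 0.26   -0.6535 -0.1184] roll -0.088 | yaw now 0.252 pos [ 0.422  -0.2527  0.1819] w 0.0549 F [-0.5  1.2  5.1] t 1.75 j1,j7 [ 0.45 -0.96]
```

>>> carry_out(
  moves=[
    [0,0,-0.015,0,0.04],
    [0,0,-0.04,0,0.04],
    [0,0,-0.07,0,0.04],
    [0.005,-0.012,-0.095,0,0.04],
    [0.016,-0.04,-0.11,-0.01,0.04],
    [0.03,-0.075,-0.118,-0.02,0.04],
    [0.045,-0.113,-0.118,-0.03,0.04],
    [0.06,-0.15,-0.118,-0.04,0.04],
  ],
)

```text
clock: 2.55
tcp_pos: [0.4423, -0.0911, 0.2999]
orientation: [3.108, 0.456, 0.004]
contact_force: [1.2, 0.9, -1.0]
grip_width: 0.0544
gripper_force: 64.1
```

```bash
python3 go.py .511 .445 .30 .34
```

```text
[ 2.197e-01 -4.938e-01 -2.000e-04] roll -0.049 | yaw now 0.291 pos [ 0.4423 -0.0911  0.2999] w 0.0544 F [ 1.2  0.9 -1. ] t 2.55 j1,j7 [ 0.19 -1.27]
```

>>> carry_out(
  moves=[
    [0.016,-0.037,0,-0.01,0.04],
    [0.033,-0.074,0,-0.02,0.04],
    [0.05,-0.112,0,-0.03,0.04],
    [0.067,-0.15,0,-0.04,0.04],
    [0.084,-0.188,0,-0.05,0.04],
    [0.101,-0.226,0,-0.05,0.04],
    [0.118,-0.264,0,-0.05,0.04],
    [0.134,-0.3,0,-0.05,0.04],
  ],
)

```text
clock: 3.35
tcp_pos: [0.4844, 0.2352, 0.2994]
orientation: [-3.096, -0.534, -0.002]
contact_force: [1.3, -0.8, -1.3]
grip_width: 0.0547
gripper_force: 64.1
```

```bash
python3 go.py .511 .445 .22 .34
```

```text
[ 0.0953 -0.1887  0.0795] roll 0.002 | yaw now 0.342 pos [0.4844 0.2352 0.2994] w 0.0547 F [ 1.3 -0.8 -1.3] t 3.35 j1,j7 [-0.35 -1.93]
```

>>> carry_out(
  moves=[
    [0.016,-0.031,0,0,0.04],
    [0.033,-0.066,0,0,0.04],
    [0.05,-0.1,0,0,0.04],
    [0.067,-0.133,0.01,0,0.04],
    [0.082,-0.163,0.03,0,0.04],
    [0.092,-0.182,0.05,0,0.04],
    [0.095,-0.189,0.07,0,0.04],
    [0.095,-0.189,0.08,0,0.04],
  ],
)

```text
clock: 4.15
tcp_pos: [0.5096, 0.4444, 0.2172]
orientation: [3.095, 0.537, -0.003]
contact_force: [0.4, -0.3, -1.4]
grip_width: 0.0548
gripper_force: 64.0
```

```bash
python3 go.py .511 .445 .187 .34
```

```text
[ 0.0016 -0.0001  0.0302] roll 0.004 | yaw now 0.344 pos [0.5096 0.4444 0.2172] w 0.0548 F [ 0.4 -0.3 -1.4] t 4.15 j1,j7 [-0.64 -2.2 ]
```

>>> carry_out(
  moves=[
    [0.001,0,0.012,0,0.04],
    [0.001,0,0.022,0,0.04],
    [0.001,0,0.028,0,0.04],
    [0.001,0,0.031,0,0.04],
    [0.001,0,0.031,0,0.04],
    [0.001,0,0.031,0,0.066],
    [0.001,0,0.031,0,0.066],
    [0.001,0,0.031,0,0.066],
  ],
)

```text
clock: 4.95
tcp_pos: [0.5118, 0.444, 0.1885]
orientation: [-3.095, -0.534, -0.002]
contact_force: [-0.1, 0.3, -0.1]
grip_width: 0.0661
gripper_force: 0.0
```

```bash
python3 go.py .4324 .2186 .26 -.354
```

```text
[-0.1503  0.1857 -0.0718] roll 0.696 | yaw now 0.342 pos [0.5118 0.444  0.1885] w 0.0661 F [-0.1  0.3 -0.1] t 4.95 j1,j7 [-0.65 -2.21]
```

>>> carry_out(
  moves=[
    [0,0,-0.025,0,0.066],
    [0,0,-0.055,0,0.066],
    [-0.012,0.015,-0.08,0.08,0.085],
    [-0.036,0.044,-0.085,0.2,0.085],
    [-0.062,0.077,-0.085,0.33,0.085],
    [-0.088,0.109,-0.085,0.46,0.085],
    [-0.114,0.141,-0.085,0.58,0.085],
    [-0.14,0.173,-0.08,0.695,0.085],
  ],
)

```text
clock: 5.75
tcp_pos: [0.4373, 0.2326, 0.2687]
orientation: [-3.09, 0.559, -0.003]
contact_force: [1.5, -0.4, -1.2]
grip_width: 0.085
gripper_force: 0.0
```

```bash
python3 - <<'E'
from m import *
im=r.grab_frame('top'); cv2.imwrite('pics/t1.png',cv2.resize(im[150:330,90:290],(800,720))[:600,:,::-1])
f=blobs(im,*items['BL'][:2],'top',.035); print(f[0],f[1],f[3])
# bright red ribbon in tray can't be split by mask; white corner dots show the box
u0,v0,u1,v1=115,205,180,290; s=im[v0:v1,u0:u1].astype(int); w=np.argwhere(s.min(2)>130)
print(onplane('top',w[:,::-1]+[u0,v0],.038)[:,:2].round(3).tolist())
E
python3 go.py .4324 .2186 .18 -.354
```

```text
[0.45963879 0.20865214] 2.835876313458293 45
[[0.549, 0.439], [0.549, 0.436], [0.549, 0.434], [0.547, 0.436], [0.538, 0.475], [0.538, 0.472], [0.535, 0.475], [0.535, 0.472], [0.535, 0.47], [0.533, 0.472], [0.489, 0.416], [0.488, 0.413], [0.486, 0.416], [0.486, 0.413], [0.477, 0.452], [0.477, 0.449], [0.474, 0.452], [0.474, 0.449]]
[0.0004 0.0066 0.0868] roll -0.015 | yaw now -0.369 pos [0.4348 0.2254 0.2667] w 0.0853 F [-4.3 -7.1 -1.6] t 5.8 j1,j7 [-0.53 -2.6 ]
```

View pics/t1.png

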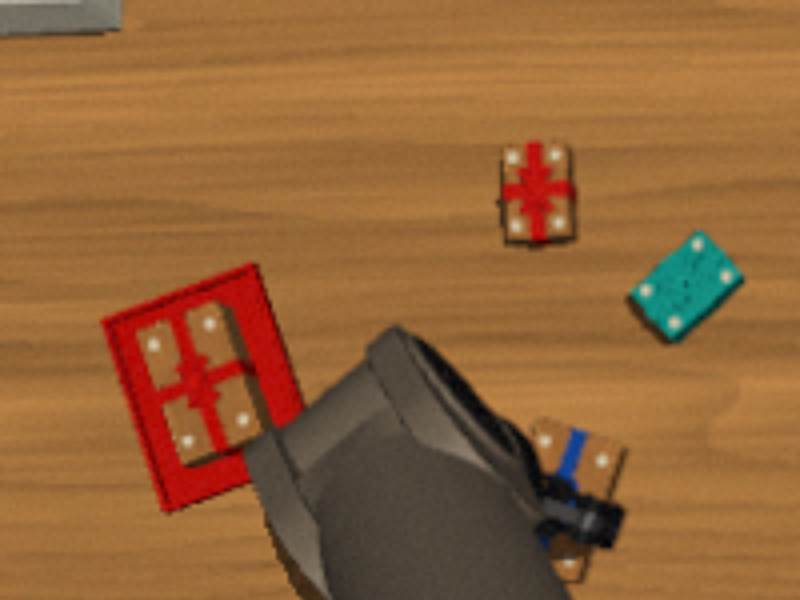

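The large red present lies centred in the red tray: dots average (0.512, 0.443), angle 0.34. The gripper is above the large blue present, so I descend.

>>> carry_out(
  moves=[
    [-0.002,0.004,0.02,-0.015,0.085],
    [-0.002,0.004,0.05,-0.015,0.085],
    [-0.002,0.004,0.07,-0.015,0.085],
    [-0.002,0.004,0.086,-0.015,0.085],
    [-0.002,0.004,0.086,-0.015,0.085],
    [-0.002,0.004,0.086,-0.015,0.06],
    [-0.002,0.004,0.086,-0.015,0.04],
    [-0.002,0.004,0.086,-0.015,0.04],
  ],
)

```text
clock: 6.6
tcp_pos: [0.4347, 0.2306, 0.1829]
orientation: [-3.096, 0.529, -0.002]
contact_force: [-1.3, -3.1, 6.4]
grip_width: 0.0549
gripper_force: 64.5
```

```bash
python3 go.py .683 -.0115 .30 .298
```

```text
[ 0.3147  0.1458 -0.1169] roll -0.637 | yaw now -0.339 pos [0.4347 0.2306 0.1829] w 0.0549 F [-1.3 -3.1  6.4] t 6.6 j1,j7 [-0.54 -2.61]
```

Grasped, though the pads approached about 12 mm off along the closing line because I had read the pose before it settled. The box is centred between the pads now. I'll end moves with settle rows from here.

>>> carry_out(
  moves=[
    [0,0,-0.015,0,0.04],
    [0,0,-0.045,0,0.04],
    [0,0,-0.08,0,0.04],
    [0.02,0.01,-0.105,-0.04,0.04],
    [0.05,0.024,-0.117,-0.11,0.04],
    [0.085,0.04,-0.117,-0.19,0.04],
    [0.12,0.056,-0.117,-0.27,0.04],
    [0.155,0.072,-0.117,-0.35,0.04],
  ],
)

```text
clock: 7.4
tcp_pos: [0.5577, 0.1105, 0.2998]
orientation: [-3.141, -0.024, -0.003]
contact_force: [0.5, 0.2, -1.4]
grip_width: 0.0548
gripper_force: 64.2
```

>>> carry_out(
  moves=[
    [0.036,0.001,0,-0.07,0.04],
    [0.072,0.001,0,-0.14,0.04],
    [0.108,0.001,0,-0.21,0.04],
    [0.14,0.001,0,-0.26,0.04],
    [0.16,0.001,0,-0.287,0.04],
    [0.165,0.001,0,-0.287,0.04],
    [0.165,0.001,0,-0.287,0.04],
    [0.165,0.001,0,-0.287,0.04],
  ],
)

```text
clock: 8.2
tcp_pos: [0.7208, 0.1126, 0.2988]
orientation: [-3.106, -0.468, 0.001]
contact_force: [-0.4, -0.1, -2.0]
grip_width: 0.055
gripper_force: 64.2
```

```bash
python3 go.py .683 -.0115 .187 .298
```

```text
[-0.0725  0.1076  0.1118] roll 0.001 | yaw now 0.299 pos [0.7208 0.1126 0.2988] w 0.055 F [-0.4 -0.1 -2. ] t 8.2 j1,j7 [-0.13 -1.6 ]
```

>>> carry_out(
  moves=[
    [-0.018,0.026,0,0,0.04],
    [-0.039,0.058,0,0,0.04],
    [-0.06,0.088,0.01,0,0.04],
    [-0.0725,0.1075,0.03,0,0.04],
    [-0.0725,0.1075,0.055,0,0.04],
    [-0.0725,0.1075,0.075,0,0.04],
    [-0.0725,0.1075,0.085,0,0.04],
    [-0.0725,0.1075,0.085,0,0.04],
  ],
)

```text
clock: 9.0
tcp_pos: [0.6829, -0.0112, 0.2126]
orientation: [-3.106, -0.469, 0.004]
contact_force: [0.3, 0.5, -2.7]
grip_width: 0.0547
gripper_force: 64.3
```

```bash
python3 go.py .683 -.0115 .187 .298
```

```text
[0.0001 0.0003 0.0256] roll 0.001 | yaw now 0.299 pos [ 0.6829 -0.0112  0.2126] w 0.0547 F [ 0.3  0.5 -2.7] t 9.0 j1,j7 [ 0.03 -1.46]
```

>>> carry_out(
  moves=[
    [0,0,0.01,0,0.04],
    [0,0,0.02,0,0.04],
    [0,0,0.025,0,0.04],
    [0,0,0.026,0,0.04],
    [0,0,0.026,0,0.04],
    [0,0,0.026,0,0.066],
    [0,0,0.026,0,0.066],
    [0,0,0.026,0,0.066],
  ],
)

```text
clock: 9.8
tcp_pos: [0.6844, -0.0117, 0.1883]
orientation: [3.107, 0.467, 0.002]
contact_force: [0.0, -0.0, 0.3]
grip_width: 0.0659
gripper_force: 0.0
```

```bash
python3 go.py .6266 -.2319 .26 .208
```

```text
[-0.12    0.1935 -0.0718] roll 0.091 | yaw now 0.299 pos [ 0.6844 -0.0117  0.1883] w 0.0659 F [ 0.  -0.   0.3] t 9.8 j1,j7 [ 0.03 -1.46]
```

>>> carry_out(
  moves=[
    [0,0,-0.03,0,0.066],
    [0,0,-0.065,0,0.066],
    [-0.02,0.032,-0.085,0.02,0.085],
    [-0.046,0.074,-0.085,0.05,0.085],
    [-0.072,0.116,-0.085,0.08,0.085],
    [-0.098,0.158,-0.085,0.091,0.085],
    [-0.12,0.1935,-0.075,0.091,0.085],
    [-0.12,0.1935,-0.072,0.091,0.085],
  ],
)

```text
clock: 10.6
tcp_pos: [0.6231, -0.241, 0.2593]
orientation: [3.121, 0.308, -0.004]
contact_force: [-0.8, -0.1, 0.7]
grip_width: 0.0852
gripper_force: 0.0
```

>>> carry_out(
  moves=[
    [0,0,0,0,0.085],
    [0,0,0,0,0.085],
    [0,0,0.01,0,0.085],
    [0,0,0.02,0,0.085],
    [0,0,0.02,0,0.085],
    [0,0,0.02,0,0.085],
    [0,0,0.02,0,0.085],
    [0,0,0.02,0,0.085],
  ],
)

```text
clock: 11.4
tcp_pos: [0.6265, -0.232, 0.24]
orientation: [3.124, 0.326, 0.001]
contact_force: [-0.1, 0.1, -0.1]
grip_width: 0.0854
gripper_force: 0.0
```

```bash
python3 - <<'E'
from m import *
im=r.grab_frame('top'); cv2.imwrite('pics/t2.png',cv2.resize(im[120:270,270:450],(720,600))[:,:,::-1])
u0,v0,u1,v1=290,145,348,203; s=im[v0:v1,u0:u1].astype(int); w=np.argwhere(s.min(2)>130)
print(onplane('top',w[:,::-1]+[u0,v0],.038)[:,:2].round(3).tolist())
E
python3 go.py .6266 -.2319 .18 .208
```

```text
[[0.724, -0.017], [0.724, -0.02], [0.724, -0.022], [0.722, -0.017], [0.722, -0.02], [0.721, -0.022], [0.715, 0.018], [0.715, 0.016], [0.712, 0.018], [0.712, 0.016], [0.712, 0.013], [0.71, 0.018], [0.71, 0.016], [0.662, -0.038], [0.662, -0.04], [0.66, -0.038], [0.66, -0.04], [0.653, -0.003], [0.651, -0.0], [0.65, -0.003], [0.65, -0.005], [0.648, -0.0], [0.648, -0.003]]
[ 0.0001 -0.0001  0.06  ] roll -0.0 | yaw now 0.208 pos [ 0.6265 -0.232   0.24  ] w 0.085 F [-0.1 -0.5  0.4] t 11.45 j1,j7 [ 0.35 -1.19]
```

View pics/t2.png

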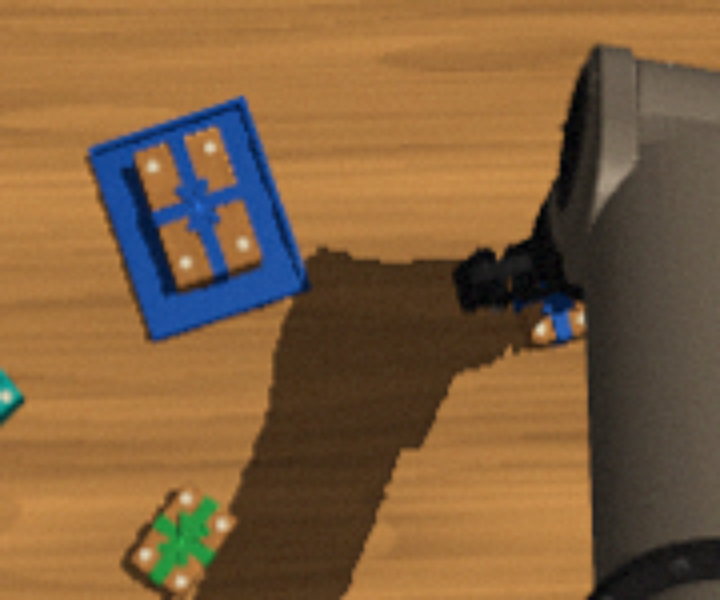

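The large blue present is in the blue tray, about 4 mm off and aligned; the gripper is over the small blue one.

>>> carry_out(
  moves=[
    [0,0,0.02,0,0.085],
    [0,0,0.04,0,0.085],
    [0,0,0.055,0,0.085],
    [0,0,0.06,0,0.085],
    [0,0,0.06,0,0.05],
    [0,0,0.06,0,0.025],
    [0,0,0.06,0,0.025],
    [0,0,0.06,0,0.025],
  ],
  force=50,
)

```text
clock: 12.25
tcp_pos: [0.6269, -0.2322, 0.1809]
orientation: [3.124, 0.326, 0.003]
contact_force: [2.4, -0.7, 5.9]
grip_width: 0.0391
gripper_force: 52.8
```

```bash
python3 go.py .685 -.0115 .30 .298
```

```text
[ 0.1025 -0.2038 -0.1191] roll -0.09 | yaw now 0.208 pos [ 0.6269 -0.2322  0.1809] w 0.0391 F [ 2.4 -0.7  5.9] t 12.25 j1,j7 [ 0.34 -1.2 ]
```

>>> carry_out(
  moves=[
    [0,0,-0.015,0,0.025],
    [0,0,-0.045,0,0.025],
    [0,0,-0.08,0,0.025],
    [0.008,-0.016,-0.105,0,0.025],
    [0.022,-0.044,-0.119,-0.02,0.025],
    [0.038,-0.076,-0.119,-0.04,0.025],
    [0.055,-0.11,-0.119,-0.06,0.025],
    [0.072,-0.143,-0.119,-0.08,0.025],
  ],
)

```text
clock: 13.05
tcp_pos: [0.6673, -0.0758, 0.3002]
orientation: [3.109, 0.451, 0.002]
contact_force: [0.8, -0.4, -1.7]
grip_width: 0.0391
gripper_force: 51.6
```

>>> carry_out(
  moves=[
    [0.016,-0.026,0,-0.01,0.025],
    [0.03,-0.05,0,-0.01,0.025],
    [0.034,-0.056,0,-0.01,0.025],
    [0.034,-0.058,0,-0.01,0.025],
    [0.034,-0.058,0.01,-0.01,0.025],
    [0.034,-0.058,0.02,-0.01,0.025],
    [0.034,-0.058,0.025,-0.01,0.025],
    [0.034,-0.058,0.025,-0.01,0.025],
  ],
)

```text
clock: 13.85
tcp_pos: [0.6828, -0.0131, 0.272]
orientation: [3.107, 0.464, -0.005]
contact_force: [0.3, -0.2, -0.7]
grip_width: 0.0393
gripper_force: 51.6
```

```bash
python3 go.py .685 -.0115 .221 .298
```

```text
[ 0.0028 -0.0009  0.051 ] roll -0.002 | yaw now 0.296 pos [ 0.6828 -0.0131  0.272 ] w 0.0393 F [ 0.3 -0.2 -0.7] t 13.85 j1,j7 [ 0.05 -1.45]
```

>>> carry_out(
  moves=[
    [0.003,-0.001,0.01,0,0.025],
    [0.003,-0.001,0.02,0,0.025],
    [0.003,-0.001,0.03,0,0.025],
    [0.003,-0.001,0.038,0,0.025],
    [0.003,-0.001,0.044,0,0.025],
    [0.003,-0.001,0.048,0,0.025],
    [0.003,-0.001,0.05,0,0.025],
    [0.003,-0.001,0.05,0,0.025],
  ],
)

```text
clock: 14.65
tcp_pos: [0.686, -0.0101, 0.2236]
orientation: [3.107, 0.466, -0.0]
contact_force: [0.0, -0.7, -0.7]
grip_width: 0.0395
gripper_force: 51.6
```

```bash
python3 go.py .685 -.0115 .219 .298
```

```text
[-0.0014  0.001   0.0046] roll -0.0 | yaw now 0.298 pos [ 0.686  -0.0101  0.2236] w 0.0395 F [ 0.  -0.7 -0.7] t 14.65 j1,j7 [ 0.04 -1.46]
```

>>> carry_out(
  moves=[
    [0,0.001,0.001,0,0.025],
    [0,0.001,0.002,0,0.025],
    [0,0.001,0.003,0,0.025],
    [0,0.001,0.003,0,0.025],
    [0,0.001,0.003,0,0.025],
    [0,0.001,0.003,0,0.055],
    [0,0.001,0.003,0,0.055],
    [0,0.001,0.003,0,0.055],
  ],
)

```text
clock: 15.45
tcp_pos: [0.6864, -0.011, 0.2209]
orientation: [3.107, 0.466, 0.001]
contact_force: [0.4, 0.0, 0.5]
grip_width: 0.0549
gripper_force: 0.0
```

>>> carry_out(
  moves=[
    [0,0,0,0,0.06],
    [0,0,-0.02,0,0.06],
    [0,0,-0.04,0,0.06],
    [0,0,-0.06,0,0.06],
    [0,0,-0.075,0,0.06],
    [0,0,-0.075,0,0.085],
    [0,0,-0.075,0,0.085],
    [0,0,-0.075,0,0.085],
  ],
)

```text
clock: 16.25
tcp_pos: [0.6858, -0.0111, 0.2944]
orientation: [-3.107, -0.466, 0.003]
contact_force: [-0.6, 0.5, -0.6]
grip_width: 0.0846
gripper_force: 0.0
```

```bash
python3 go.py .6268 .2297 .24 .022
```

```text
[ 0.0144 -0.2475  0.0545] roll 0.276 | yaw now 0.298 pos [ 0.6858 -0.0111  0.2944] w 0.0846 F [-0.6  0.5 -0.6] t 16.25 j1,j7 [ 0.04 -1.44]
```

>>> carry_out(
  moves=[
    [0.002,-0.035,0,0.04,0.085],
    [0.005,-0.08,0,0.1,0.085],
    [0.008,-0.125,0,0.15,0.085],
    [0.01,-0.17,0,0.2,0.085],
    [0.013,-0.21,0,0.25,0.085],
    [0.0145,-0.24,0.01,0.276,0.085],
    [0.0145,-0.2475,0.03,0.276,0.085],
    [0.0145,-0.2475,0.05,0.276,0.085],
  ],
)

```text
clock: 17.05
tcp_pos: [0.6262, 0.2328, 0.2443]
orientation: [-3.14, -0.041, 0.002]
contact_force: [0.4, -0.7, -0.5]
grip_width: 0.0852
gripper_force: 0.0
```

>>> carry_out(
  moves=[
    [0,0,0,0,0.085],
    [0,0,0,0,0.085],
    [0,0,0,0,0.085],
    [0,0,0,0,0.085],
    [0,0,0,0,0.085],
    [0,0,0,0,0.085],
    [0,0,0,0,0.085],
    [0,0,0,0,0.085],
  ],
)

```text
clock: 17.85
tcp_pos: [0.6276, 0.2298, 0.2458]
orientation: [-3.141, -0.034, -0.0]
contact_force: [-0.4, 0.7, -0.5]
grip_width: 0.0855
gripper_force: 0.0
```

```bash
python3 go.py .6268 .2297 .18 .022; python3 - <<'E'
from m import *
im=r.grab_frame('top'); cv2.imwrite('pics/t3.png',cv2.resize(im[120:240,180:340],(800,600))[:,:,::-1])
u0,v0,u1,v1=290,145,348,203; s=im[v0:v1,u0:u1].astype(int); w=np.argwhere(s.min(2)>130)
print(onplane('top',w[:,::-1]+[u0,v0],.072)[:,:2].round(3).tolist())
E
```

```text
[-0.0008  0.0001  0.0658] roll -0.0 | yaw now 0.022 pos [0.6276 0.2298 0.2458] w 0.0855 F [-0.4  0.7 -0.5] t 17.85 j1,j7 [-0.35 -2.08]
[[0.713, -0.019], [0.711, -0.017], [0.711, -0.019], [0.708, -0.017], [0.708, -0.019], [0.704, 0.01], [0.704, 0.008], [0.704, 0.006], [0.701, 0.01], [0.701, 0.008], [0.67, -0.028], [0.67, -0.03], [0.67, -0.033], [0.668, -0.028], [0.668, -0.03], [0.668, -0.033], [0.664, -0.003], [0.664, -0.006], [0.661, -0.003], [0.661, -0.006], [0.659, -0.003], [0.655, -0.037], [0.655, -0.04], [0.653, -0.037], [0.653, -0.04], [0.644, -0.0], [0.644, -0.003], [0.644, -0.005], [0.641, -0.0], [0.641, -0.003]]
```

View pics/t3.png

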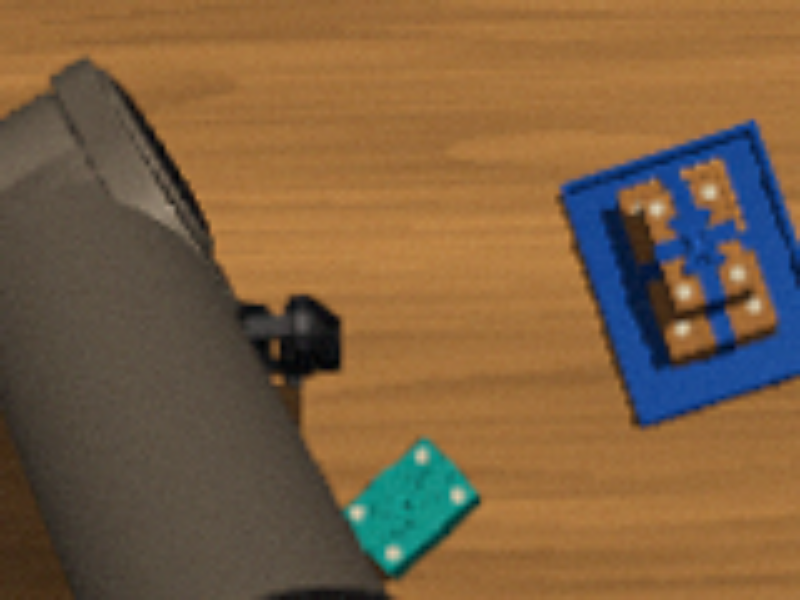

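The blue stack is well centred: small at (0.686, -0.011), aligned. Now the small red one.

>>> carry_out(
  moves=[
    [-0.001,0,0.02,0,0.085],
    [-0.001,0,0.04,0,0.085],
    [-0.001,0,0.058,0,0.085],
    [-0.001,0,0.065,0,0.085],
    [-0.001,0,0.065,0,0.05],
    [-0.001,0,0.065,0,0.025],
    [-0.001,0,0.065,0,0.025],
    [-0.001,0,0.065,0,0.025],
  ],
)

```text
clock: 18.7
tcp_pos: [0.6272, 0.2301, 0.1821]
orientation: [-3.14, -0.034, -0.003]
contact_force: [-0.1, 1.0, -1.7]
grip_width: 0.0392
gripper_force: 50.8
```

```bash
python3 go.py .5115 .4435 .28 .342
```

```text
[-0.1108 -0.2159 -0.098 ] roll -0.32 | yaw now 0.022 pos [0.6272 0.2301 0.1821] w 0.0392 F [-0.1  1.  -1.7] t 18.7 j1,j7 [-0.36 -2.09]
```

>>> carry_out(
  moves=[
    [0,0,-0.015,0,0.025],
    [0,0,-0.045,0,0.025],
    [-0.002,-0.004,-0.08,0,0.025],
    [-0.012,-0.024,-0.1,-0.04,0.025],
    [-0.028,-0.054,-0.1,-0.09,0.025],
    [-0.045,-0.088,-0.1,-0.14,0.025],
    [-0.062,-0.12,-0.1,-0.19,0.025],
    [-0.078,-0.152,-0.1,-0.24,0.025],
  ],
)

```text
clock: 19.5
tcp_pos: [0.5444, 0.3812, 0.2823]
orientation: [-3.114, -0.413, -0.002]
contact_force: [-0.1, 0.9, -1.0]
grip_width: 0.0389
gripper_force: 50.8
```

>>> carry_out(
  moves=[
    [-0.02,-0.02,0,-0.04,0.025],
    [-0.035,-0.038,0,-0.08,0.025],
    [-0.045,-0.052,0,-0.08,0.025],
    [-0.047,-0.054,0,-0.08,0.025],
    [-0.047,-0.054,0,-0.08,0.025],
    [-0.047,-0.054,0.01,-0.08,0.025],
    [-0.047,-0.054,0.01,-0.08,0.025],
    [-0.047,-0.054,0.01,-0.08,0.025],
  ],
)

```text
clock: 20.3
tcp_pos: [0.4867, 0.419, 0.2699]
orientation: [3.095, 0.531, -0.001]
contact_force: [0.5, 0.3, -0.7]
grip_width: 0.0388
gripper_force: 50.9
```

```bash
python3 go.py .5115 .4435 .221 .342
```

```text
[ 0.0316 -0.0149  0.0488] roll -0.002 | yaw now 0.34 pos [0.4867 0.419  0.2699] w 0.0388 F [ 0.5  0.3 -0.7] t 20.3 j1,j7 [-0.64 -2.18]
```

>>> carry_out(
  moves=[
    [0.012,-0.006,0,0,0.025],
    [0.025,-0.012,0,0,0.025],
    [0.0315,-0.015,0.008,0,0.025],
    [0.0315,-0.015,0.018,0,0.025],
    [0.0315,-0.015,0.028,0,0.025],
    [0.0315,-0.015,0.038,0,0.025],
    [0.0315,-0.015,0.045,0,0.025],
    [0.0315,-0.015,0.045,0,0.025],
  ],
)

```text
clock: 21.1
tcp_pos: [0.5099, 0.4441, 0.224]
orientation: [3.094, 0.534, -0.004]
contact_force: [-0.6, -0.1, -1.7]
grip_width: 0.0392
gripper_force: 50.9
```

```bash
python3 go.py .5115 .4435 .2205 .342
```

```text
[0.0013 0.0011 0.0035] roll -0.0 | yaw now 0.342 pos [0.5099 0.4441 0.224 ] w 0.0392 F [-0.6 -0.1 -1.7] t 21.1 j1,j7 [-0.66 -2.19]
```

>>> carry_out(
  moves=[
    [0.001,0.001,0.001,0,0.025],
    [0.001,0.001,0.002,0,0.025],
    [0.001,0.001,0.003,0,0.025],
    [0.001,0.001,0.003,0,0.025],
    [0.001,0.001,0.003,0,0.025],
    [0.001,0.001,0.003,0,0.055],
    [0.001,0.001,0.003,0,0.055],
    [0.001,0.001,0.003,0,0.055],
  ],
)

```text
clock: 21.9
tcp_pos: [0.5119, 0.4442, 0.2229]
orientation: [-3.096, -0.534, -0.0]
contact_force: [0.0, 0.1, -0.2]
grip_width: 0.055
gripper_force: 0.0
```

>>> carry_out(
  moves=[
    [0,0,0,0,0.06],
    [0,0,-0.02,0,0.06],
    [0,0,-0.045,0,0.06],
    [0,0,-0.08,0,0.06],
    [0,0,-0.11,0,0.06],
    [0.03,0.03,-0.12,0,0.06],
    [0.05,0.07,-0.12,0,0.06],
    [0.06,0.11,-0.12,0,0.06],
  ],
)

```text
clock: 22.7
tcp_pos: [0.6069, 0.36, 0.3435]
orientation: [-3.095, -0.535, -0.004]
contact_force: [-0.9, 0.7, -0.1]
grip_width: 0.0601
gripper_force: 0.0
```

>>> carry_out(
  moves=[
    [0.01,0.03,0,0,0.06],
    [0.01,0.07,0,0,0.06],
    [0.01,0.11,0,0,0.06],
    [0.01,0.13,0,0,0.06],
    [0.01,0.14,0,0,0.06],
    [0.01,0.14,0,0,0.06],
    [0.01,0.14,0,0,0.06],
    [0.01,0.14,0,0,0.06],
  ],
)

```text
clock: 23.5
tcp_pos: [0.6606, 0.2348, 0.3428]
orientation: [-3.093, -0.54, 0.0]
contact_force: [-0.0, 0.8, -0.3]
grip_width: 0.0603
gripper_force: 0.0
```

```bash
python3 - <<'E'
from m import *
im=r.grab_frame('top'); cv2.imwrite('pics/t4.png',im[:,:,::-1])
sc=r.grab_frame('scene'); cv2.imwrite('pics/s4.png',cv2.resize(sc[200:350,200:550],(800,343),interpolation=cv2.INTER_CUBIC)[:,:,::-1])
u0,v0,u1,v1=115,205,175,285; s=im[v0:v1,u0:u1].astype(int); w=np.argwhere(s.min(2)>130)
print(onplane('top',w[:,::-1]+[u0,v0],.072)[:,:2].round(3).tolist())
E
```

```text
[[0.545, 0.428], [0.545, 0.425], [0.545, 0.423], [0.543, 0.425], [0.538, 0.44], [0.538, 0.438], [0.536, 0.44], [0.536, 0.438], [0.533, 0.438], [0.529, 0.466], [0.529, 0.463], [0.527, 0.466], [0.527, 0.463], [0.524, 0.466], [0.524, 0.463], [0.499, 0.425], [0.499, 0.423], [0.496, 0.425], [0.496, 0.423], [0.496, 0.42], [0.494, 0.423], [0.489, 0.45], [0.489, 0.448], [0.487, 0.45], [0.487, 0.448], [0.486, 0.405], [0.486, 0.403], [0.485, 0.45], [0.484, 0.448], [0.483, 0.405], [0.483, 0.403], [0.475, 0.44], [0.474, 0.438], [0.472, 0.44], [0.472, 0.438]]
```

View pics/t4.png

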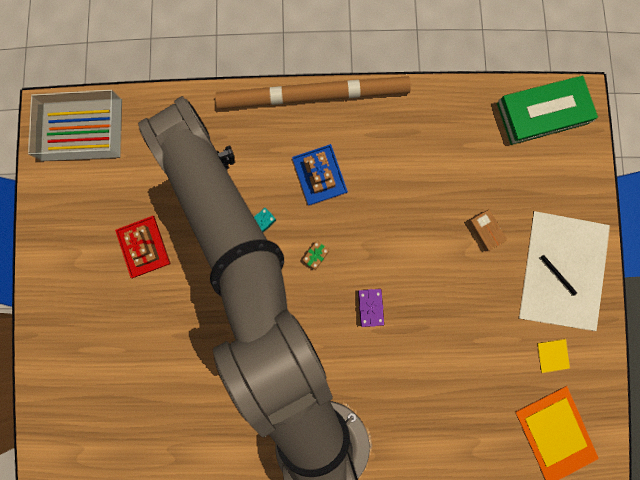

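View pics/s4.png

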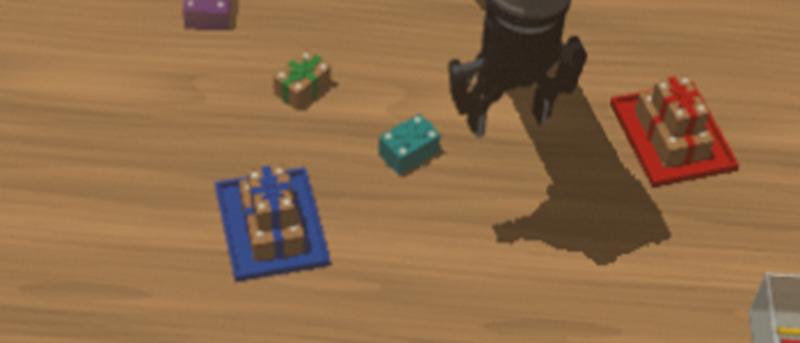

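Both stacks are flat, centred and aligned in their trays. The small red one is at (0.512, 0.444), green is still at (316,255), plain at (486,231), and the gripper is clear.

```bash
python3 -c "
from bench import r
print(r.hand_in())"
```

```text
the job is handed in; nothing more can be done
None
```

The job is handed in at about 24 s: in the last pictures each small present sits flat, centred and aligned on its large one in the tray of its colour, and the green-ribbon present and plain box are where they started; no verdict came back.

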